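Bolt the cutter chest after the workshop

ROBOT

A 6-joint arm with a two-finger parallel gripper is mounted at the origin on the work surface. World frame = base frame: x ahead of the robot, y to its left, z up, the work surface at z = 0. Lengths are in m, angles in rad, forces in N, time in s.
With the tool pointing down it reaches from about 0.35 to 0.85 m from the base axis. Payload 8.1 kg.
Tool frame: the origin (TCP) lies between the finger pads; the fingertips stand 11 mm ahead of it and the grasp point (between the pads) lies 8 mm behind it (robot.tips_ahead is the distance from the TCP to the fingertips, in m); z points along the fingers, y is the line along which they close (so a half turn about z gives the same grasp; the last joint's range is limited). The gripper opens to 93 mm and grips with 3 to 60 N. Pads are 15 mm wide; open, the fingers measure 128 mm over their backs; the gripper's body (75 mm by 188 mm) begins 65 mm behind the grasp point.
Start: joints at [-1.356, 0.13, 1.488, -0, 1.523, -0.085], TCP at [0.177, -0.573, 0.23] pointing down, gripper open.
Joint ranges: [-2.96, 2.96], [-0.89, 2.26], [0.02, 2.5], [-1.34, 4.48], [0, 2.73], [-2.66, 2.66]. Speed limits (rad/s): [2.39, 2.39, 2.79, 3.14, 3.14, 3.14].

INTERFACE

Orientations are given as a rotation vector (axis times angle).
In Python, from plant import robot gives the robot as it stands. The module is installed in compiled form; this text tells all that it offers.
- The arm moves only by the tool move_arm, never from a script. Its argument "deltas" is one flat list of numbers, 7 for each row, row after row: the shift along the tool's x, y, z in m, then the turn, a rotation vector about the tool's x, y, z in rad, then the opening, from 0 (shut) to 1 (fully open). A call has 1 to 12 rows; each row is the pose to reach, as a shift and turn from the pose commanded when the call began, along the tool's axes at that moment; what a row does not reach only later rows make up. A row lasts 1/8 s, in which the tool goes at most 62.5 mm and 10.7 degrees, less where a joint would pass 70% of its speed; a pose out of reach is approached as far as the arm can. A call with a gripper value outside its range is refused whole. The fingers move at their own pace and stop on an object; "squeeze" is the grip in N (left out, the last holds). Time passes only in rows, so rows that repeat a pose let the fingers close. It gives the time, the measured TCP pose, the force, the opening and the grip force at its end, in the units of the state.
- robot.read_state(): the state, without advancing time (a new reading comes with each control period).
- robot.read_camera(name): name is "scene" or "top"; returns (picture, depth): 400x640x3 uint8, red, green, blue; 400x640 float32, m along the optical axis (not along the pixel's ray), 0 where there is no reading.
- robot.camera_model(name): a dict with "K" (3x3 intrinsics, pixels), "R" (3x3) and "t" (3): a world point X has camera coordinates R X + t. Camera axes: x right, y down, z forward; pixel columns grow to the right and rows downward; lengths in m; the calibration is good to about 2 mm. A picture is of the moment at which its call begins. camera_model takes no time and is no camera call.
- robot.close_job(): hands the job in; it is judged then, once.
Trained networks look in the newest picture that a camera, given by its name, has taken for a name from the list of things; names that differ only in an ending like _2 or _b are one class to them, and where a whole thing is asked for, a point or a joint stands for the part that bears it (a point fixed in the world has none). Each returns a list of dicts, best first, with "confidence" (0 to 1); they miss things now and then, are a little off and sometimes report something else, mostly with a low value. They report only what shows in the picture. A call takes as long as a camera call.
- robot.recognise(camera, label): "uv" ([column, row] in pixels, amid what is visible of it).
The state is a dict: "t": time; "q": joint angles; "dq": joint speeds; "joint_torque": joint torques, N m; "tool_pos": TCP position; "orientation": TCP orientation; "force": force on the tool from outside, world axes, zero at the start; "wrist_torque": the same for the moment, N m; "opening": finger opening in m; "gripper_force": force on a finger pad.
Only numpy, scipy, OpenCV 4.12 (cv2) and the standard library are available. Lean on these libraries where they do the work, as an engineer would, in place of code of your own. Each camera call takes 0.05 s, during which the arm holds its last target. There are 200 camera calls.

TASK

The class is over: secure the plywood cutter chest. Push its lid down shut, push the bolt by its knob all the way along the slot so that the rod runs into the keeper on the fixed strip, then push the knob over sideways and down to the end of the notch, so that the bolt is locked. Only push, never pinch or force the knob, do not raise the lid, and leave the tape, pen cup, glue stick and scissors where they are.

Things in the scene. Friction and masses are not known exactly. Their poses are not given: they have to be found in the camera images.
- chest: Plywood chest fixed to the table, 240 (its x) by 300 (its y) by 120 mm high. Origin: centre of its underside, z up. Its top, 120 mm up, is a fixed strip at the -y end (y -150 to -65 mm), a hinged lid (y -65 to +135, over all of x) and a hinge rail at the +y end. All chest coordinates below are for the shut lid.
- barrel (a point): Middle of the barrel bolt's dark steel tube, on its axis, on the middle of the lid; moves with the lid. Chest (0, 15, 135) mm. The tube (26 mm diameter, 120 mm long) lies along chest y; with its straps its highest point is 30 mm above the lid; base plate 46 mm wide. The bolt shoots towards chest -y into the keeper on the fixed strip. The slot runs along the tube's top, its notch down the +x side.
- lid (a joint): Angle of the lid: 0 shut, level with the strip; it grows as the free edge (towards the strip) rises. It starts ajar and stays where it is left by a stiff hinge; about 2 to 5 N downward at the free edge shuts it.
- lid_edge (a point): Middle of the lid's free edge, on its upper surface; it moves with the lid. The free edge runs along chest x, 120 mm to each side of this point; with the lid shut it is at chest (0, -65, 120) mm.
- bolt (a joint): How far the bolt is shot, m: 0 drawn back, 0.057 at the end of the slot. It slides towards chest -y with about 2 N of friction. The knob must stand up in the straight slot while it slides (0.1 to 0.2 rad of play).
- knob (a joint): Turn of the knob about the bolt's axis, rad: 0 upright, 1.4 down at the end of the notch, lying towards chest +x. It turns only with the bolt within 3 mm of the end of its travel, where the slot turns the corner into the notch; about 1 N at the ball turns it and it stays where it is left. Once it is turned, the bolt cannot slide.
- handle: Foot of the knob's stem, on the bolt's axis, 15 mm above the lid; it carries the knob (stem and ball), slides with the bolt and moves with the lid, but does not turn. The knob is pushed with a few newtons; more than 35 N on it counts as pinching or forcing.
- knob_ball (a point): Centre of the steel ball (18 mm diameter) on the knob's stem (9 mm diameter), 38 mm from the bolt's axis: 53 mm above the lid when upright. With the lid shut and the knob up it goes from chest (0, 55) mm, drawn back, to (0, -2) mm at the end of the slot; turned down, it lies at chest (37, -2) mm, 21 mm above the lid.
- slot_corner (a point): Point on the bolt's axis, 15 mm above the lid, where the stem stands at the end of the straight slot, abreast of the notch; moves with the lid. With the lid shut, chest (0, -2, 135) mm.
- keeper (a point): Centre of the opening of the keeper staple on the fixed strip: steel, 26 mm wide (x), 20 mm long (y), 29 mm high. Chest (0, -93, 135) mm.
- tape: Pale roll of adhesive tape lying on the fixed strip on the +x side of the keeper, 52 mm diameter, 19 mm high; origin at the centre of its underside. Leave alone.
- pen_cup: Dark metal pen cup with three pens, 72 mm diameter, 100 mm high, pens to 160 mm; origin at the centre of its underside. Stands on the table beyond the hinge end. Leave alone.
- glue: White glue stick standing upright on the table by the strip end, 31 mm diameter, 98 mm high; origin at the centre of its underside. Leave alone.
- scissors: Scissors with black handles lying flat on the table by the strip end, about 200 mm long; origin under the pivot, blades along its +x. Leave alone.

How it is judged:
On the way, in this order (a step that is already met when the one before it is completed fails the run):
1. the lid is pushed shut (value of joint lid below 0.02 rad), for 0.1 s.
2. the bolt is shot along the slot into the keeper (value of joint bolt above 0.052 m and value of joint lid below 0.03 rad), for 0.05 s.
3. the knob is turned down into the notch (value of joint knob above 1.2 rad), for 0.1 s.
At the end, for the whole second after the job is handed in: The lid is shut (within 0.02 rad), the bolt is shot at least 52 of its 57 mm, and the knob is turned down to within 0.2 rad of the end of the notch (value of joint lid below 0.02 rad and value of joint bolt above 0.052 m and value of joint knob above 1.2 rad); the robot touches nothing.
It fails at once if the lid is raised further open (value of joint lid above 0.5 rad).
It fails at once if the knob is pinched or forced: the fingers press on it with over 35 N in all (contact force between the fingers and handle above 35 N).
It fails at once if the tape, pen cup, glue stick or scissors are moved or lifted by more than 15 mm (distance of any of tape, pen_cup, glue, scissors from where it was at the start of the episode above 0.015 m).
It also fails if it takes over 58 s, if anything falls off the work surface, if the arm or the gripper's body presses on something with over 40 N, if the wrist force passes 120 N, or if a joint passes its speed limit or range.

## Working session

There is one attempt and no reset: what is moved stays moved. The work goes in short steps, Python scripts to look and compute and a tool call to move; the robot and the scene stay as the last step left them, time stands still between calls to the robot, and variables do not carry over. Pictures are saved under pics/ and viewed, at most 10 in all, crops included, and the job is handed in when it is done.

Besides the shell and the picture viewer there is one more tool, called by a JSON object that holds its "fn" and its "kwargs", one argument or row to a line. move_arm: Moves the arm, as the interface text tells. Its arguments: {"type":"object","properties":{"deltas":{"type":"array","items":{"type":"number"}},"squeeze":{"type":"number"}},"required":["deltas"]}

```bash
mkdir -p pics; cat > h.py <<'E'
from plant import robot
import numpy as np, cv2
from scipy.spatial.transform import Rotation as Ro
def look(c,name=None):
    im,d=robot.read_camera(c)
    if name: cv2.imwrite('pics/'+name,im[:,:,::-1])
    return im,d
def w(c,uv,d,r=2):
    m=robot.camera_model(c);K=m['K'];u,v=int(round(uv[0])),int(round(uv[1]))
    p=d[v-r:v+r+1,u-r:u+r+1];z=np.median(p[p>0])
    X=z*np.linalg.inv(K)@[uv[0],uv[1],1]
    return m['R'].T@(X-m['t'])
E
python3 - <<'E'
from h import *
for c in('scene','top'):
    im,d=look(c,c+'0.png'); m=robot.camera_model(c); print(c,(-m['R'].T@m['t']).round(3))
    for l in ['barrel','lid_edge','knob_ball','keeper','handle','tape','pen_cup','glue','scissors','chest','slot_corner']:
        for r in robot.recognise(c,l)[:2]:
            try: print(l,np.round(r['uv'],1),round(r['confidence'],2),w(c,r['uv'],d).round(3))
            except Exception as e: print(l,r,e)
s=robot.read_state();print(s['t'],s['tool_pos'],s['orientation'],s['opening'])
E
```

```text
scene [ 1.081 -0.137  0.692]
barrel [212.4 232.4] 0.36 [ 0.453 -0.184  0.006]
lid_edge [328.2 189. ] 0.81 [0.537 0.075 0.143]
knob_ball [333.7 160.9] 0.58 [0.442 0.123 0.134]
keeper [313.5 209.8] 0.75 [0.593 0.023 0.153]
tape [279.2 225.5] 0.56 [ 0.584 -0.047  0.122]
tape [330.9 186.4] 0.22 [0.53  0.084 0.142]
pen_cup [399.9 175.7] 0.72 [0.503 0.27  0.096]
glue [239.7 263.4] 0.61 [ 0.61  -0.139  0.069]
scissors [215.4 229.6] 0.79 [ 0.451 -0.176  0.01 ]
chest [313.9 208.9] 0.79 [0.591 0.025 0.152]
slot_corner [330.8 188. ] 0.56 [0.535 0.082 0.142]
slot_corner [337.6 158.4] 0.53 [0.508 0.105 0.196]
top [0.408 0.042 1.092]
barrel [285.4 213.6] 0.82 [0.507 0.084 0.163]
lid_edge [283.  215.6] 0.76 [0.503 0.089 0.162]
lid_edge [278.7 213.4] 0.5 [0.508 0.097 0.158]
knob_ball [271.4 211.6] 0.52 [0.507 0.109 0.196]
keeper [298.8 212.5] 0.76 [0.509 0.057 0.17 ]
handle [269.7 210. ] 0.52 [0.51  0.113 0.195]
tape [347.8 165.2] 0.69 [ 0.616 -0.044  0.119]
pen_cup [195.5 232.1] 0.89 [0.479 0.297 0.004]
pen_cup [270.1 213. ] 0.51 [0.504 0.112 0.195]
glue [390.7 179.6] 0.69 [ 0.59  -0.139  0.098]
scissors [403.1 244.7] 0.7 [ 0.454 -0.181  0.008]
chest [298.4 212.7] 0.97 [0.509 0.058 0.168]
slot_corner [284.5 216. ] 0.59 [0.502 0.086 0.163]
slot_corner [300.6 214. ] 0.31 [0.506 0.054 0.169]
1.2 [ 0.17722752 -0.57325692  0.22966224] [ 3.10629257e+00  4.69185871e-01 -1.74236824e-06] 0.09299940270615004
```

View pics/scene0.png

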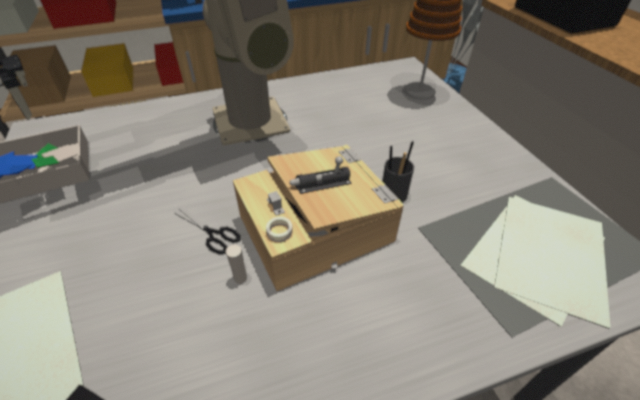

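View pics/top0.png

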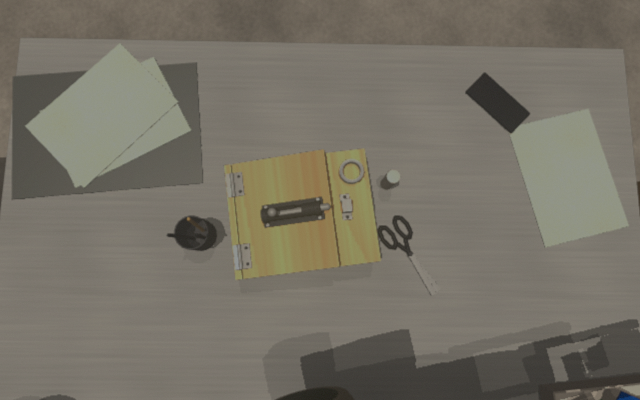

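The scene view shows the chest with the lid ajar, the keeper at about (275,203), the tape at (280,229) and the knob at (338,160). In the top view the strip end is at the right, towards world -y. Chest axes are therefore roughly the world axes with a slight yaw, and the tape is on the +x side, which agrees. I'll fit the chest pose from depth.

```bash
cat >> h.py <<'E'
def cloud(c,d):
    m=robot.camera_model(c);v,u=np.mgrid[:400,:640]
    X=(np.stack([u,v,np.ones_like(u)],-1)*d[...,None])@np.linalg.inv(m['K']).T
    return (X-m['t'])@m['R']
E
python3 - <<'E'
from h import *
im,d=look('top');P=cloud('top',d)
ok=(d>0)&(P[...,2]>.1)&(P[...,2]<.2)&(np.abs(P[...,0]-.5)<.2)&(np.abs(P[...,1]-.06)<.2)
s=im[...,0].astype(int)-im[...,2]
yel=ok&(s>30)
q=P[yel]
r=cv2.minAreaRect((q[:,:2]*1000).astype(np.float32));print(len(q),r)
# strip / lid: chest yaw guess
a=r[2]; a=a if abs(a)<45 else a-90
a=np.radians(a);ex=np.array([np.cos(a),np.sin(a)]);ey=np.array([-ex[1],ex[0]])
x=q[:,:2]@ex;y=q[:,:2]@ey
print('yaw',a,'x',np.percentile(x,[0,.3,1,99,99.7,100]).round(4),'y',np.percentile(y,[0,.3,1,99,99.7,100]).round(4))
y0=y.min()
xm=(np.percentile(x,.3)+np.percentile(x,99.7))/2
sel=np.abs(x-xm)>.05
for b in np.arange(0,.3,.015):
    k=sel&(y-y0>b)&(y-y0<b+.015)
    print(round(b,3),k.sum(),q[k,2].mean().round(4),(np.percentile(x[k],[1,99])-xm).round(4))
E
```

```text
13896 ((515.920166015625, 53.712127685546875), (240.13739013671875, 300.1162414550781), 7.739922523498535)
yaw 0.13508713188431762 x [0.3984 0.399  0.4004 0.6357 0.6372 0.6385] y [-0.1663 -0.1652 -0.1634  0.129   0.1318  0.1338]
0.0 422 0.1201 [-0.1182  0.1183]
0.015 398 0.1205 [-0.1182  0.1182]
0.03 421 0.1204 [-0.1182  0.1185]
0.045 387 0.1204 [-0.1185  0.1185]
0.06 483 0.1203 [-0.118   0.1178]
0.075 401 0.1258 [-0.1184  0.1182]
0.09 513 0.1538 [-0.1184  0.1179]
0.105 518 0.1513 [-0.1181  0.1184]
0.12 513 0.1487 [-0.1183  0.1183]
0.135 509 0.1458 [-0.1183  0.1184]
0.15 504 0.1431 [-0.1183  0.1179]
0.165 502 0.1404 [-0.1182  0.1179]
0.18 497 0.1376 [-0.1182  0.1179]
0.195 495 0.135 [-0.1184  0.1185]
0.21 494 0.1323 [-0.1184  0.1179]
0.225 485 0.1295 [-0.1179  0.1178]
0.24 486 0.1267 [-0.1181  0.1176]
0.255 329 0.1245 [-0.1185  0.1185]
0.27 124 0.1213 [-0.1191  0.1192]
0.285 143 0.1197 [-0.1191  0.1188]
```

```bash
cat >> h.py <<'E'
C=np.array([.516,.0537]);YAW=.135
Rc=Ro.from_euler('z',YAW).as_matrix();Rt=Rc@np.diag([1.,-1,-1])
def tip():
    s=robot.read_state();R=Ro.from_rotvec(s['orientation']).as_matrix()
    p=s['tool_pos']+R@[0,0,robot.tips_ahead]
    return Rc.T@(p-[*C,0])*1000,s,R
def go(*pts):
    """chest mm of fingertips -> tool deltas"""
    t,s,R=tip();print('tip',t.round(1),'t',s['t'],'F',np.round(Rc.T@s['force'],1),'rotvec',Ro.from_matrix(R.T@Rt).as_rotvec().round(3))
    for p in pts:
        T=Rc@(np.array(p)/1000)+[*C,0]-Rt@[0,0,robot.tips_ahead]
        print(p,(R.T@(T-s['tool_pos'])).round(4))
E
python3 -c "
from h import *
print(robot.tips_ahead)
go((-50,-250,220),(-50,-45,200),(-50,-45,165))"
```

```text
0.011
tip [-420.1 -575.6  218.6] t 1.25 F [ 0.5 -0.1 -0.8] rotvec [-0.     0.     0.165]
(-50, -250, 220) [ 0.4185 -0.2605 -0.0014]
(-50, -45, 200) [ 0.4521 -0.4627  0.0186]
(-50, -45, 165) [ 0.4521 -0.4627  0.0536]
```

{"fn": "move_arm", "kwargs": {
  "deltas": [0.04,-0.041,0,0,0,0.05,0,0.085,-0.087,0,0,0,0.1,0,0.13,-0.133,0,0,0,0.165,0,0.175,-0.179,0,0,0,0.165,0,0.22,-0.225,0,0,0,0.165,0,0.265,-0.271,0,0,0,0.165,0,0.31,-0.317,0,0,0,0.165,0,0.355,-0.363,0,0,0,0.165,0,0.4,-0.409,0,0,0,0.165,0,0.44,-0.45,0.01,0,0,0.165,0,0.452,-0.463,0.019,0,0,0.165,0,0.452,-0.463,0.019,0,0,0.165,0],
  "squeeze": 10
}}

```text
t: 2.75
tool_pos: [0.4721, 0.0044, 0.2097]
orientation: [-3.134, -0.217, 0.003]
force: [-0.5, 0.4, -0.4]
opening: 0.0006
gripper_force: 0.0
```

```bash
python3 -c "
from h import *
go((-50,-45,155),(-50,-45,118))
look('scene','s1.png')"
```

```text
tip [-50.2 -43.  198.7] t 2.75 F [-0.4  0.4 -0.4] rotvec [-0.001  0.002  0.003]
(-50, -45, 155) [0.0002 0.0021 0.0437]
(-50, -45, 118) [0.0003 0.0021 0.0807]
```

View pics/s1.png

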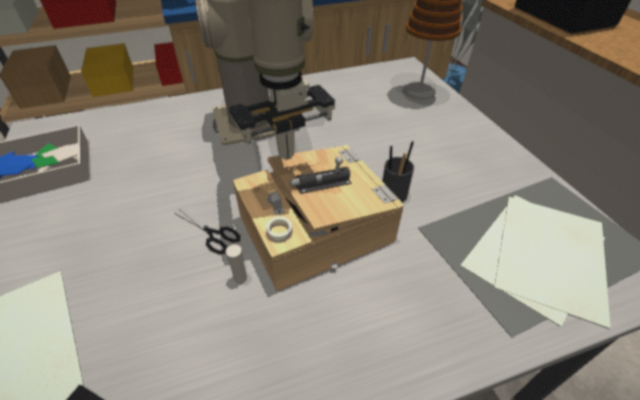

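The closed fingers stand above the lid near the free edge at about (286,150), on the -x side and clear of the barrel. I'll press down in steps now.

{"fn": "move_arm", "kwargs": {
  "deltas": [0,0.002,0.03,0,0,0,0,0,0.002,0.045,0,0,0,0,0,0.002,0.053,0,0,0,0,0,0.002,0.061,0,0,0,0,0,0.002,0.068,0,0,0,0,0,0.002,0.074,0,0,0,0,0,0.002,0.078,0,0,0,0,0,0.002,0.079,0,0,0,0,0,0.002,0.08,0,0,0,0]
}}

```text
t: 3.92
tool_pos: [0.4728, 0.0007, 0.1311]
orientation: [-3.134, -0.212, -0.0]
force: [-2.7, -0.6, 9.8]
opening: 0.0004
gripper_force: 5.3
```

```bash
python3 -c "
from h import *
go((-50,-45,118))"
```

```text
tip [-50.  -46.7 120.1] t 3.925 F [-2.8 -0.2  9.8] rotvec [-0. -0. -0.]
(-50, -45, 118) [-0.     -0.0017  0.0021]
```

{"fn": "move_arm", "kwargs": {
  "deltas": [0,0,-0.05,0,0,0,0,0,0,-0.095,0,0,0,0,0,-0.05,-0.095,0,0,0,0,0.02,-0.1,-0.095,0,0,0,0,0.05,-0.15,-0.095,0,0,0,0,0.05,-0.152,-0.095,0,0,0,0]
}}

```text
t: 4.68
tool_pos: [0.5014, 0.1613, 0.2245]
orientation: [-3.133, -0.218, 0.004]
force: [-0.1, -0.3, 0.4]
opening: 0.0003
gripper_force: 0.0
```

```bash
cat > lk.py <<'E'
from h import *
import sys
im,d=look('scene');P=cloud('scene',d)
X=(P-[*C,0])@Rc*1000
box=lambda x,y,z:(d>0)&(X[...,0]>x[0])&(X[...,0]<x[1])&(X[...,1]>y[0])&(X[...,1]<y[1])&(X[...,2]>z[0])&(X[...,2]<z[1])
k=box((-60,60),(-30,75),(154,190))
if k.any(): print('above barrel',k.sum(),X[k].mean(0).round(1),X[k].min(0).round(1),X[k].max(0).round(1))
k=box((-115,115),(-60,-40),(100,190))
print('lid edge z',np.median(X[k][:,2]).round(1))
for l in('knob_ball','keeper','handle'):
    for r in robot.recognise('scene',l)[:1]: print(l,np.round(r['uv']),r['confidence'],(Rc.T@(w('scene',r['uv'],d)-[*C,0])*1000).round(1))
if len(sys.argv)>1:
    cv2.imwrite('pics/'+sys.argv[1],cv2.resize(im[110:270,220:430,::-1],None,fx=3.5,fy=3.5,interpolation=cv2.INTER_CUBIC))
E
python3 lk.py k1.png; python3 -c "
from h import *
go((0,105,158))"
```

```text
above barrel 75 [  0.2  43.2 173.8] [ -7.9  36.5 154.5] [  7.8  52.6 184.2]
lid edge z 121.5
keeper [314. 213.] 0.61 [ 53.9 -29.4 121. ]
handle [334. 167.] 0.39 [  2.3  41.9 178.5]
tip [ -0.7 104.6 214.4] t 4.875 F [ 0.5 -0.5  0.1] rotvec [ 0.     0.001 -0.001]
(0, 105, 158) [ 0.0007 -0.0004  0.0564]
```

View pics/k1.png

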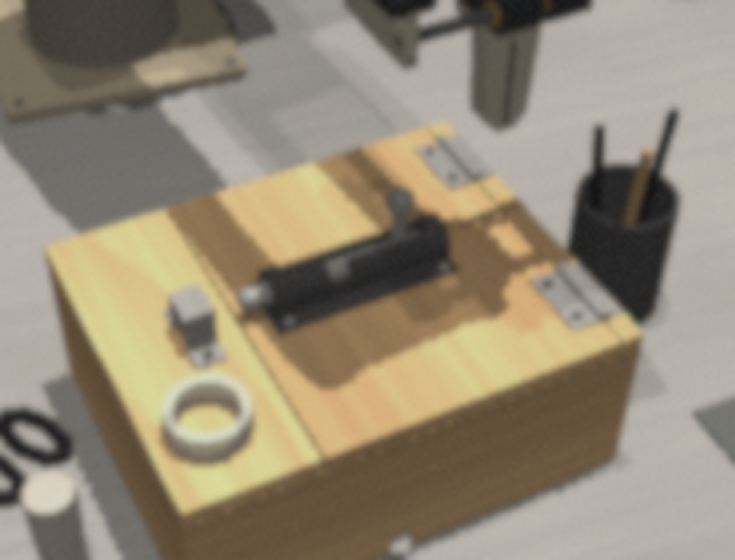

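The lid is shut (edge at z about 121 mm) and the knob is upright at the drawn-back end of the slot, crop (400,205). The fingers hover behind it. Next I lower them and push slowly.

{"fn": "move_arm", "kwargs": {
  "deltas": [0.001,0,0.03,0,0,0,0,0.001,0,0.055,0,0,0,0,0.001,0,0.056,0,0,0,0,0.001,0.01,0.056,0,0,0,0,0.001,0.016,0.056,0,0,0,0,0.001,0.022,0.056,0,0,0,0,0.001,0.028,0.056,0,0,0,0,0.001,0.034,0.056,0,0,0,0]
}}

```text
t: 5.88
tool_pos: [0.5074, 0.124, 0.1698]
orientation: [-3.134, -0.212, -0.0]
force: [0.5, -0.2, 0.3]
opening: 0.0005
gripper_force: 0.0
```

```bash
python3 lk.py; python3 -c "
from h import *
go((0,30,158))"
```

```text
above barrel 179 [  4.7  55.3 176.1] [-10.   35.8 155.1] [ 12.   74.9 190. ]
lid edge z 121.4
keeper [313. 214.] 0.74 [ 56.  -33.5 120.1]
handle [335. 168.] 0.61 [  3.6  44.1 176.6]
tip [  0.8  71.2 158.6] t 6.075 F [-0.  -0.1  0.6] rotvec [-0.  0. -0.]
(0, 30, 158) [-0.0008  0.0412  0.0006]
```

{"fn": "move_arm", "kwargs": {
  "deltas": [-0.001,0.006,0,0,0,0,0,-0.001,0.012,0,0,0,0,0,-0.001,0.018,0,0,0,0,0,-0.001,0.024,0,0,0,0,0,-0.001,0.03,0,0,0,0,0,-0.001,0.03,0,0,0,0,0]
}}

```text
t: 6.82
tool_pos: [0.5102, 0.0938, 0.1696]
orientation: [3.134, 0.21, -0.001]
force: [0.5, -0.0, -0.7]
opening: 0.0006
gripper_force: 0.0
```

```bash
python3 lk.py; python3 -c "
from h import *
go((0,30,158))"
```

```text
above barrel 217 [  5.1  29.8 176.1] [ -7.6   7.3 155.6] [ 10.8  56.2 190. ]
lid edge z 121.4
knob_ball [319. 174.] 0.66 [ -6.5  10.7 165.1]
handle [324. 169.] 0.62 [  0.4  18.8 181.1]
tip [ -0.4  41.1 158.5] t 7.025 F [-0.2  0.2  0.7] rotvec [ 0.     0.001 -0.   ]
(0, 30, 158) [0.0003 0.0111 0.0005]
```

{"fn": "move_arm", "kwargs": {
  "deltas": [0,0.004,0,0,0,0,0,0,0.008,0,0,0,0,0,0,0.011,0,0,0,0,0]
}}

```text
t: 7.4
tool_pos: [0.5117, 0.0835, 0.1695]
orientation: [-3.134, -0.212, 0.001]
force: [-1.2, 1.9, -0.1]
opening: 0.0002
gripper_force: 1.0
```

```bash
python3 lk.py k2.png; python3 -c "
from h import *
go((0,20,158))"
```

```text
above barrel 221 [  5.   19.7 176.2] [-10.1  -2.9 154.4] [ 10.7  44.2 189.9]
lid edge z 121.4
keeper [315. 214.] 0.72 [ 58.  -29.8 121.7]
handle [317. 169.] 0.43 [ -3.4   4.2 182.1]
tip [ -0.2  29.9 158.6] t 7.6 F [ 0.2  0.5 -0. ] rotvec [ 0.     0.    -0.001]
(0, 20, 158) [0.0002 0.0099 0.0006]
```

View pics/k2.png

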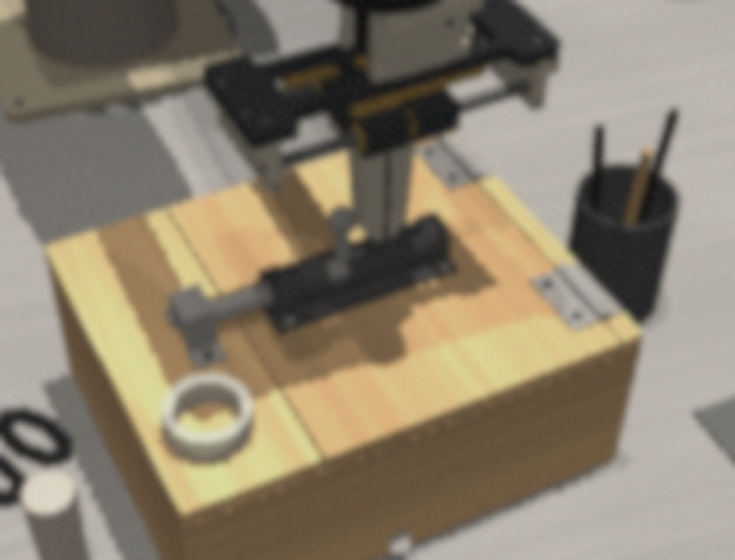

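The rod, crop (240,300), now runs into the keeper and the ball is at (345,225). I'll creep on until the force rises.

{"fn": "move_arm", "kwargs": {
  "deltas": [0,0.003,0,0,0,0,0,0,0.005,0,0,0,0,0,0,0.007,0,0,0,0,0]
}}

```text
t: 7.98
tool_pos: [0.5127, 0.0766, 0.1696]
orientation: [-3.134, -0.212, -0.0]
force: [-0.6, 2.9, 0.0]
opening: 0.0006
gripper_force: 1.0
```

```bash
python3 lk.py; python3 -c "
from h import *
go((0,20,158))"
```

```text
above barrel 221 [  5.   12.7 176.4] [ -8.7 -10.4 155.4] [ 11.   37.2 189.9]
lid edge z 121.6
keeper [314. 213.] 0.98 [ 54.6 -29.8 121.2]
handle [314. 173.] 0.58 [  1.4  -3.3 180. ]
tip [-1.000e-01  2.300e+01  1.586e+02] t 8.175 F [-0.2  1.  -0.1] rotvec [ 0. -0. -0.]
(0, 20, 158) [0.0001 0.003  0.0006]
```

{"fn": "move_arm", "kwargs": {
  "deltas": [0,0.002,0,0,0,0,0,0,0.003,0,0,0,0,0,0,0.004,0,0,0,0,0]
}}

```text
t: 8.55
tool_pos: [0.5131, 0.0742, 0.1697]
orientation: [-3.132, -0.212, 0.0]
force: [-1.7, 10.3, 0.7]
opening: 0.0006
gripper_force: 5.5
```

```bash
python3 lk.py; python3 -c "
from h import *
go((0,20,158))"
```

```text
above barrel 221 [  5.1  10.4 176.3] [ -9.2 -12.1 154.8] [ 10.8  34.8 189.8]
lid edge z 121.5
knob_ball [311. 178.] 0.65 [-42.6   9.9 125.8]
keeper [315. 215.] 0.79 [ 59.8 -31.  121.6]
handle [312. 173.] 0.67 [ -0.7  -8.5 179. ]
tip [ -0.2  20.8 158.7] t 8.75 F [-0.7  9.7  1.2] rotvec [-0.003 -0.     0.   ]
(0, 20, 158) [0.0002 0.0008 0.0007]
```

The bolt is at its end stop (10 N). I back off, then lift over to the -x side of the ball.

{"fn": "move_arm", "kwargs": {
  "deltas": [0,-0.012,0,0,0,0,0,0,-0.015,-0.02,0,0,0,0,-0.01,-0.015,-0.05,0,0,0,0,-0.045,0,-0.05,0,0,0,0,-0.045,0.021,-0.05,0,0,0,0,-0.045,0.022,-0.02,0,0,0,0,-0.045,0.022,0,0,0,0,0,-0.045,0.022,0,0,0,0,0]
}}

```text
t: 9.75
tool_pos: [0.4704, 0.0448, 0.1681]
orientation: [3.134, 0.211, -0.005]
force: [-0.7, 0.3, 1.0]
opening: 0.0005
gripper_force: 0.0
```

```bash
python3 lk.py; python3 -c "
from h import *
go((-20,-2,159),(8,-2,159))"
```

```text
above barrel 224 [-25.8  -5.2 175.4] [-53.3 -19.6 154.1] [  6.3  10.5 189.9]
lid edge z 121.4
knob_ball [311. 175.] 0.67 [ -1.  -10.7 175.5]
keeper [318. 210.] 0.86 [ 50.8 -19.3 122. ]
handle [313. 173.] 0.63 [  1.1  -6.7 179.2]
tip [-44.3  -2.8 160. ] t 9.95 F [-0.2  0.2  0.6] rotvec [ 0.001 -0.002 -0.   ]
(-20, -2, 159) [ 0.0243 -0.0008  0.001 ]
(8, -2, 159) [ 0.0523 -0.0008  0.0011]
```

{"fn": "move_arm", "kwargs": {
  "deltas": [0.014,0,0.001,0,0,0,0,0.024,0,0.001,0,0,0,0,0.03,0,0.001,0,0,0,0,0.036,0,0.001,0,0,0,0,0.042,0,0.001,0,0,0,0]
}}

```text
t: 10.58
tool_pos: [0.5132, 0.0506, 0.1684]
orientation: [-3.134, -0.212, 0.001]
force: [-1.3, -0.2, -0.2]
opening: 0.0005
gripper_force: 0.8
```

```bash
python3 lk.py k3.png; python3 -c "
from h import *
go((8,-2,159))"
```

```text
above barrel 191 [  8.7  -5.9 176.7] [-11.5 -19.4 156.3] [ 25.3  11.9 189.9]
lid edge z 121.4
knob_ball [314. 180.] 0.51 [ 13.4 -10.7 170.6]
keeper [315. 213.] 0.75 [ 54.9 -29.7 120.2]
handle [318. 179.] 0.41 [ 19.1  -4.4 175.9]
tip [ -3.   -2.7 157.6] t 10.775 F [-0.3 -0.2 -1. ] rotvec [-0. -0. -0.]
(8, -2, 159) [ 0.011  -0.0007 -0.0014]
```

View pics/k3.png

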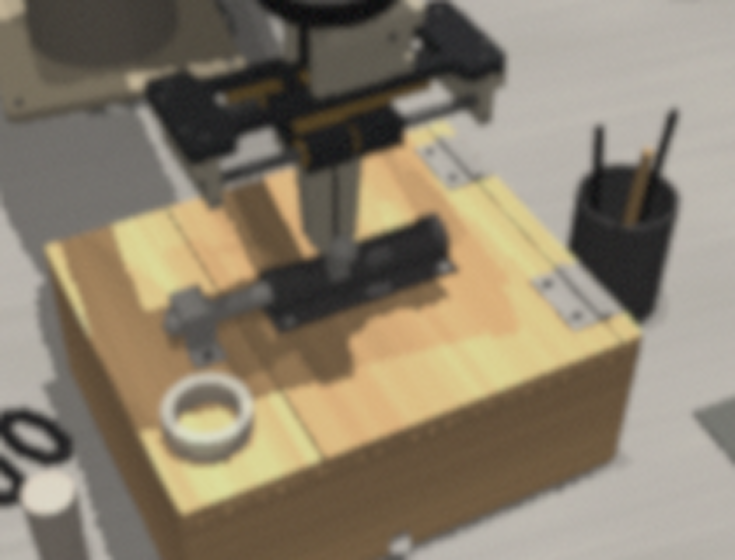

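The knob is tipping into the notch, with the ball at crop (342,252) and little force. I'll push on to about 45°.

{"fn": "move_arm", "kwargs": {
  "deltas": [0.005,0,-0.001,0,0,0,0,0.009,0,-0.001,0,0,0,0,0.013,0,-0.001,0,0,0,0,0.014,0,-0.001,0,0,0,0]
}}

```text
t: 11.28
tool_pos: [0.5267, 0.0524, 0.1689]
orientation: [-3.134, -0.212, 0.003]
force: [-3.4, 0.2, -1.9]
opening: 0.0004
gripper_force: 1.6
```

```bash
python3 lk.py; python3 -c "
from h import *
go((2,-2,200),(35,-2,185),(35,-2,150))"
```

```text
above barrel 208 [ 21.5  -5.4 173.3] [  2.3 -19.1 154.6] [ 38.   12.6 189.9]
lid edge z 121.5
keeper [316. 215.] 0.85 [ 60.7 -30.1 120.9]
handle [322. 188.] 0.54 [ 33.8  -3.3 162.3]
tip [ 11.   -2.8 158.7] t 11.475 F [-1.6  0.3 -1.7] rotvec [ 0. -0. -0.]
(2, -2, 200) [-0.0089 -0.0008 -0.0413]
(35, -2, 185) [ 0.0241 -0.0008 -0.0263]
(35, -2, 150) [ 0.024  -0.0008  0.0087]
```

{"fn": "move_arm", "kwargs": {
  "deltas": [-0.01,0,0,0,0,0,0,-0.01,0,-0.036,0,0,0,0,0.025,0,-0.036,0,0,0,0,0.025,0,-0.025,0,0,0,0,0.025,0,-0.015,0,0,0,0,0.025,0,-0.008,0,0,0,0,0.025,0,-0.003,0,0,0,0,0.025,0,0.001,0,0,0,0,0.025,0,0.004,0,0,0,0]
}}

```text
t: 12.6
tool_pos: [0.5518, 0.0557, 0.1656]
orientation: [3.134, 0.212, 0.0]
force: [1.1, -0.2, 1.4]
opening: 0.0002
gripper_force: 0.7
```

```bash
python3 lk.py; python3 -c "
from h import *
go((36,-2,150))"
```

```text
above barrel 179 [ 43.2  -5.8 174.8] [ 28.4 -19.3 155.2] [ 46.5  12.7 190. ]
lid edge z 121.4
keeper [315. 217.] 0.79 [ 65.2 -34.8 121.2]
tip [ 35.4  -2.7 154.3] t 12.8 F [ 0.2 -0.3  0.7] rotvec [-0.     0.001 -0.   ]
(36, -2, 150) [ 0.0006 -0.0007  0.0043]
```

{"fn": "move_arm", "kwargs": {
  "deltas": [0.001,0,0.002,0,0,0,0,0.001,0,0.004,0,0,0,0,0.001,0,0.005,0,0,0,0,0.001,0,0.005,0,0,0,0]
}}

```text
t: 13.3
tool_pos: [0.5532, 0.0559, 0.1612]
orientation: [3.134, 0.212, 0.001]
force: [0.2, -0.5, 3.7]
opening: 0.0003
gripper_force: 2.0
```

```bash
python3 -c "
from h import *
go((36,-2,150))"
```

```text
tip [ 37.2  -2.8 150.2] t 13.3 F [ 0.1 -0.5  3.7] rotvec [ 0.    -0.001 -0.   ]
(36, -2, 150) [-0.0012 -0.0008  0.0002]
```

{"fn": "move_arm", "kwargs": {
  "deltas": [0,0,0.001,0,0,0,0,0,0,0.002,0,0,0,0,0,0,0.002,0,0,0,0]
}}

```text
t: 13.68
tool_pos: [0.5535, 0.0559, 0.1605]
orientation: [3.134, 0.212, 0.003]
force: [-3.9, 0.0, 13.1]
opening: 0.0004
gripper_force: 6.3
```

{"fn": "move_arm", "kwargs": {
  "deltas": [0,0,-0.03,0,0,0,0,0,0,-0.08,0,0,0,0,-0.06,0,-0.1,0,0,0,0,-0.12,0,-0.1,0,0,0,0,-0.12,0,-0.1,0,0,0,0]
}}

```text
t: 14.3
tool_pos: [0.4304, 0.0396, 0.2579]
orientation: [3.134, 0.211, -0.001]
force: [1.1, -0.3, 0.6]
opening: 0.0002
gripper_force: 0.0
```

```bash
python3 lk.py k4.png; python3 -c "
from h import *
im,d=look('scene');X=(cloud('scene',d)-[*C,0])@Rc*1000
k=(X[...,0]>26)&(X[...,0]<60)&(np.abs(X[...,1]+5)<18)&(X[...,2]>126)&(X[...,2]<190)
print(k.sum(),X[k].mean(0),X[k].max(0))
print(tip()[0], robot.read_state()['force'])"
```

```text
lid edge z 121.5
knob_ball [320. 197.] 0.57 [ 37.6  -9.5 143.7]
keeper [317. 214.] 0.7 [ 58.7 -27.  122.2]
58 [ 37.79564471  -4.3918989  146.35376568] [ 43.96825317   4.8470201  152.22049329]
[-82.25715562  -2.84496173 247.65404095] [ 0.03912835 -1.09868838 -0.8901319 ]
```

View pics/k4.png

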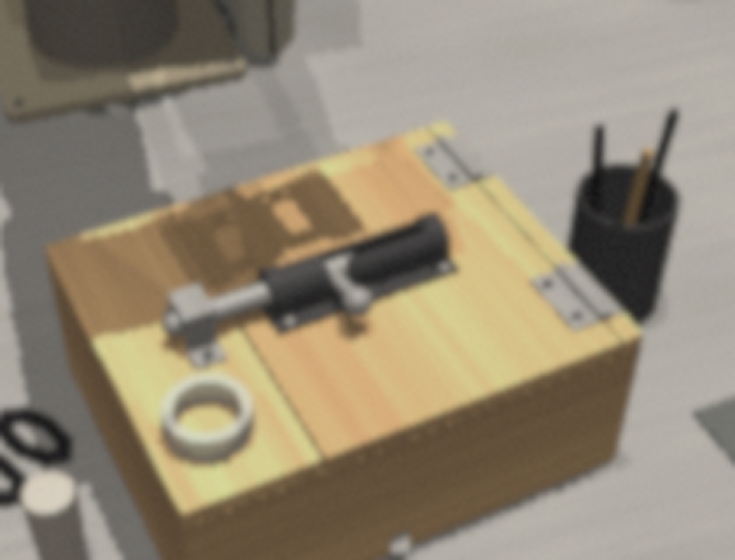

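The rod is through the keeper at (190,310), the knob lies down in the notch with its ball at (355,298), the lid is shut and the arm is clear.

```bash
python3 -c "
from plant import robot
print(robot.close_job())"
```

```text
the job is handed in; nothing more can be done
None
```

I handed the job in with the lid shut, the bolt shot into the keeper, the knob down at the end of the notch, and the arm clear; the tape, pen cup, glue stick and scissors were not touched, and `close_job()` gave no verdict.

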